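# Square up the cookbook rack and close its sliding end

## Task

Tidy the little cookbook rack with the fingertips only, without gripping or lifting anything: while the row is still loose, push the three upright books that stick out back until they touch the steel rods behind them. Then push the rack's sliding end along its rods towards the fixed end until the slumped book stands upright and all four books are snug between the two ends, with no gap left and all of them still back at the rods. Leave the mug, spice jar, garlic and tin where they are.

Things in the scene. Friction and masses are not known exactly. Their poses are not given: they have to be found in the camera images.
- rack: Pale wooden cookbook rack, fixed. Origin: centre of its underside, 3 mm above z = 0. x axis from the open front to the back, y along the row to the fixed end, z up. Base board 150 (x) x 330 (y) mm, top at z = 14 mm; the books stand on it. Fixed end: upright panel, inner face at y = +135 mm, 18 mm thick, x -45 to +75 mm, top at z = 139 mm. Front and top are open.
- rods (a point): Middle of the front of the upper of the two steel rods behind the books (8 mm diameter, along rack y), the books' rear stop: at rack x = +62, y = -10, z = 108 mm; the lower rod is at z = 50 mm. A post 26 (x) x 16 (y) mm, top at z = 131 mm, holds the rods' right end at rack x = +66, y = -156 mm.
- rack_end (a joint): Travel of the rack's sliding end along the rods, in m, growing towards the fixed end (rack +y). At value q its inner face is at rack y = -0.085 + q. It starts between 0 and 0.03, is free to 0.13 without books, and with the four books (106 mm together) the row is snug at 0.114. Friction about 2.5 N, it stays where it is left.
- end_push (a point): Middle of the outer face (the one turned away from the books) of the sliding end, 99 mm above the rack's underside. The sliding end is an upright wooden panel 116 mm deep (rack x -45 to +71 mm), 18 mm thick, top 138 mm above it; the books' side is 18 mm further along rack +y.
- book_tall: Upright hardback, 120 deep (x) x 28 thick (y) x 150 mm high, about 0.34 kg, spine to the front (-x). Origin: centre of its underside; axes like the rack's. Back at the rods when its origin is at rack x = +2 mm; it starts 12 to 40 mm further forward. Friction about 0.4: sliding one takes 1 to 3 N. The three upright books stand side by side, about 2 mm apart, at the fixed end in any order.
- book_middle: Like the tall book but 145 mm high; 120 x 28 x 145 mm, about 0.33 kg, same origin and axes.
- book_short: Like the tall book but 140 mm high; 120 x 28 x 140 mm, about 0.31 kg, same origin and axes.
- book_slumped: Thinner hardback, 120 deep (x) x 22 thick (y) x 140 mm high, about 0.24 kg, between the upright books and the sliding end. At the start it leans about 20 degrees, its top against the last upright book and its foot towards the sliding end, nearly at the rods. Origin: centre of its underside, z axis along its height.
- mug: White mug, 90 mm wide and 96 mm high, with handle, to the left of the rack. Bystander. Origin: underside.
- spice_jar: Glass spice jar with dark cap, 41 mm diameter, 105 mm high, to the right of the rack. Bystander. Origin: underside.
- garlic_bulb: Garlic bulb, about 50 mm, to the right and in front of the rack. Bystander. Origin: underside.
- tin: Small tin, 57 mm diameter, 72 mm high, to the right of the rack. Bystander. Origin: underside.
Things that resemble listed ones, but are neither listed nor needed, are in the scene too. Leave any green look-alike of the book_slumped alone. Leave any yellow look-alike of the book_tall alone.

How it is judged:
By the outcome, as a careful person would: the job done as asked, in the order asked, and still so for the second after the job is handed in, with the robot touching nothing.
It also fails if it takes over 64 s, if anything falls off the work surface, if the arm or the gripper's body presses on something with over 40 N, if the wrist force passes 120 N, or if a joint passes its speed limit or range.

## Robot

A 6-joint arm with a two-finger parallel gripper is mounted at the origin on a cart in front of the work surface, level with it; the furniture and walls round the work are solid. World frame = base frame: x ahead of the robot, y to its left, z up, the work surface at z = 0. Lengths are in mm, angles in rad, forces in N, time in s.
With the tool pointing down it reaches from about 350 to 975 mm from the base axis. Payload 7.1 kg.
Tool frame: the origin (TCP) lies at the very end of the fingers, on their centre line; the grasp point (between the pads) lies 19 mm behind it; y points along the fingers, x is the direction in which the jaws open and shut, and the axes are right-handed (so a half turn about y gives the same grasp; the last joint's range is limited). The gripper opens to 88 mm and grips with 3 to 60 N. Pads are 20 mm wide; open, the fingers measure 115 mm over their backs; the gripper's body (75 mm by 178 mm) begins 61 mm behind the grasp point.
Start: joints at [1.122, 0.423, 1.63, -0, 1.089, -0.019], TCP at [260.398, 568.153, 222.675] pointing down, gripper open.
Joint ranges: [-3, 3], [-0.9, 2.11], [0.09, 2.58], [-1.31, 4.45], [0.11, 2.69], [-2.54, 2.54]. Speed limits (rad/s): [2.39, 2.39, 3.01, 3.14, 3.14, 3.14].

## Interface

Orientations are given as a rotation vector (axis times angle).
In Python, from workcell import ctrl gives the robot as it stands. The module is installed in compiled form; this text tells all that it offers.
- The arm moves only by the tool jog_arm, never from a script. Its argument "steps" is a list of rows, each an object with "turn": the turn, a rotation vector about the world's x, y, z scaled (see below), a list of three; "dp": the shift along the world's x, y, z scaled (see below), a list of three; "claw": the opening, from 0 (shut) to 1 (fully open). In form: [{"turn": [wx, wy, wz], "dp": [x, y, z], "claw": claw}, ...]. A call has 1 to 12 rows; each row is the pose to reach, as a shift and turn from the pose measured when the call began, turning the shorter way round; what a row does not reach only later rows make up. The controller multiplies each number of a shift by 80 mm and each number of a turn by pi rad. A row lasts 1/12 s, in which the tool goes at most 41.7 mm and 7.16 degrees, less where a joint would pass 70% of its speed; a pose out of reach is approached as far as the arm can. A call with a number of a shift or a turn outside -1 to 1 is refused whole. A call with a gripper value outside its range is refused whole. The fingers move at their own pace and stop on an object; the grip force is fixed at half the most. Time passes only in rows, so rows that repeat a pose let the fingers close. It gives the time, the measured TCP pose, the force and the opening at its end, in the units of the state.
- ctrl.get_obs(): the state, without advancing time (a new reading comes with each control period).
- ctrl.get_image(name): name is "scene" or "top"; returns a dict with "img" (480x640x3 uint8, red, green, blue), "range_z" (480x640 float32, mm along the optical axis (not along the pixel's ray), 0 where there is no reading), "fovy" (degrees; the focal length in pixels is half the picture's height over the tangent of half this angle, whatever the lens; pixels are square), "cx", "cy" (the principal point, pixels), "dist_coeffs" ([k1, k2, p1, p2, k3] as OpenCV has them; the pictures are not rectified), "camera_from_world" (4x4, takes a point from world to camera coordinates). Camera axes: x right, y down, z forward; pixel columns grow to the right and rows downward; lengths in mm; the calibration is good to about 2 mm. A picture is of the moment at which its call begins.
- ctrl.close_job(): hands the job in, once; it reports no verdict.
The state is a dict: "t": time; "qpos": joint angles; "qvel": joint speeds; "joint_torque": joint torques, N m; "ee_pos": TCP position; "orientation": TCP orientation; "ft_force": force on the tool from outside, world axes, zero at the start; "moment": the same for the moment, N m; "width": finger opening in mm.
Only numpy, scipy, OpenCV 4.12 (cv2) and the standard library are available. Lean on these libraries where they do the work, as an engineer would, in place of code of your own. Each camera call takes 0.05 s, during which the arm holds its last target.

## Working session

There is one attempt and no reset: what is moved stays moved. The work goes in short steps, Python scripts to look and compute and a tool call to move; the robot and the scene stay as the last step left them, time stands still between calls to the robot, and variables do not carry over. Pictures are saved under pics/ and viewed, and the job is handed in when it is done.

Besides the shell and the picture viewer there is one more tool, called as a command line: name --argument value ..., lists and objects as JSON in quotes. jog_arm: Moves the arm, as the interface text tells. Its arguments: {"type":"object","properties":{"steps":{"type":"array","items":{"type":"object","properties":{"turn":{"type":"array","items":{"type":"number"}},"dp":{"type":"array","items":{"type":"number"}},"claw":{"type":"number"}}}}},"required":["steps"]}

```bash
mkdir -p pics
cat > h.py <<'E'
import numpy as np, cv2
from workcell import ctrl
def grab(n):
    d=ctrl.get_image(n); f=240/np.tan(np.radians(d['fovy'])/2)
    d['K']=np.array([[f,0,d['cx']],[0,f,d['cy']],[0,0,1.]]); d['D']=np.array(d['dist_coeffs'],float); d['T']=np.array(d['camera_from_world']); return d
def world(d,u=None,v=None,z=None):
    # full world map
    vv,uu=np.mgrid[0:480,0:640]
    p=cv2.undistortPoints(np.stack([uu,vv],-1).reshape(-1,1,2).astype(np.float64),d['K'],d['D']).reshape(480,640,2)
    Z=d['range_z'].astype(float); c=np.stack([p[...,0]*Z,p[...,1]*Z,Z],-1)
    Ti=np.linalg.inv(d['T']); w=c@Ti[:3,:3].T+Ti[:3,3]; w[Z==0]=np.nan; return w
def proj(d,P):
    P=np.asarray(P,float).reshape(-1,3); r,_=cv2.Rodrigues(d['T'][:3,:3]); return cv2.projectPoints(P,r,d['T'][:3,3],d['K'],d['D'])[0].reshape(-1,2)
E
python3 - <<'E'
from h import *
for n in('scene','top'):
    d=grab(n); cv2.imwrite(f'pics/{n}0.png',d['img'][...,::-1]); np.save(n+'0.npy',world(d)); print(n,np.linalg.inv(d['T'])[:3,3].round(),d['fovy'])
o=ctrl.get_obs(); print(o)
E
```

```text
scene [-308.  685.  601.] 53.14065124537215
top [  74.  182. 1247.] 44.40454489690926
{'t': 0.1, 'qpos': array([ 1.12197816e+00,  4.23776952e-01,  1.63057903e+00, -3.08446163e-05,
        1.08859717e+00, -1.89768997e-02]), 'qvel': array([-0.0001432 , -0.00031764, -0.00191256, -0.00076877, -0.00013482,
        0.00010032]), 'joint_torque': array([ 1.92078842e-04, -5.45613170e+01, -2.74324805e+01,  6.44267793e-02,
        1.86969806e-02, -8.06108255e-05]), 'ee_pos': array([260.21429583, 567.72009271, 221.98517909]), 'orientation': array([-1.38316838, -0.8861856 ,  0.88806563]), 'ft_force': array([0.20161978, 0.05044577, 1.21387714]), 'moment': array([ 0.00577453,  0.02734397, -0.00080081]), 'width': 87.64788433770858}
```

View pics/scene0.png

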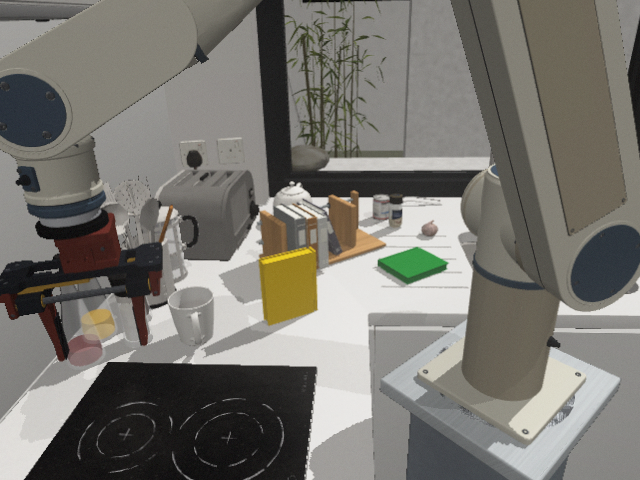

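View pics/top0.png

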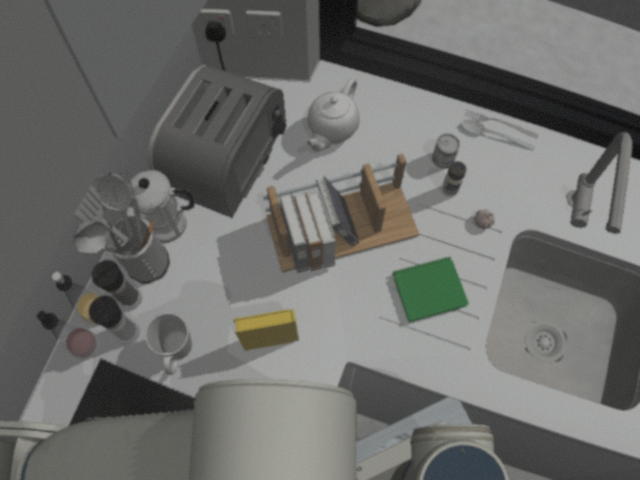

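The scene picture shows the rack at about (320,235), with the books between its ends, the yellow book look-alike at (290,285) and the green one at (412,263). In the top view the rack is at (340,210), yellow at (267,328), green at (430,288), mug at (168,338), jar at (454,180), tin at (446,150) and garlic at (485,218). Next I'll enlarge the rack.

Run:
```python
from h import *
im=cv2.imread('pics/top0.png')[140:280,255:425]; cv2.imwrite('pics/topc.png',cv2.resize(im,None,fx=4.4,fy=4.2,interpolation=cv2.INTER_CUBIC))
im=cv2.imread('pics/scene0.png')[170:290,245:400]; cv2.imwrite('pics/scenec.png',cv2.resize(im,None,fx=5,fy=5,interpolation=cv2.INTER_CUBIC))
w=np.load('top0.npy')
for n,(u,v) in dict(baseR1=(415,233),base2=(360,240),base3=(395,215),fix=(275,210),fix2=(284,245),slide=(366,180),slide2=(377,215),b1=(295,230),b2=(310,230),b3=(325,230),sl=(340,220),post=(400,158),yel=(267,318),green=(430,288),mug=(168,320),jar=(456,170),tin=(446,140),garlic=(485,218),table=(300,290)).items(): print(n,w[v,u].round(1))
```

```text
baseR1 [ 509.8 -249.6   15.6]
base2 [ 545.7 -124.5   20. ]
base3 [ 572.5 -230.4   11.2]
fix [637.8  38.1 139.7]
fix2 [579.5  46.1  83.6]
slide [ 629.5 -174.2  125.7]
slide2 [ 548.  -161.   112.5]
b1 [565.9  22.  164. ]
b2 [557.4  -7.5 154.1]
b3 [544.7 -35.6 153.7]
sl [556.5 -75.6 144.4]
post [ 643.3 -265.1  136.7]
yel [422.2 145.1 149. ]
green [ 373.8 -213.2   24.5]
mug [532.2 336.2  63. ]
jar [ 577.  -378.7  108. ]
tin [ 676.7 -418.    70.8]
garlic [ 466.8 -409.9   38.5]
table [498.   47.6   3.2]
```

View pics/topc.png

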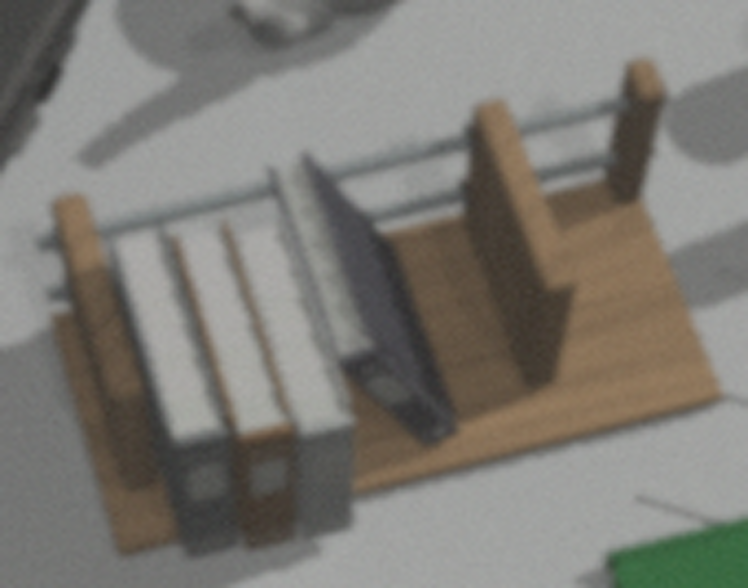

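View pics/scenec.png

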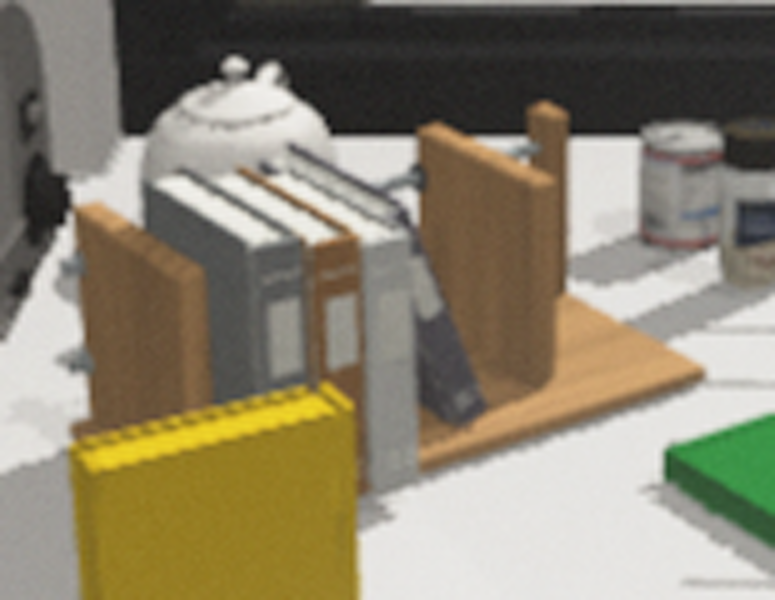

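```bash
cat > fit.py <<'E'
from h import *
from scipy.optimize import least_squares
d=grab('top'); 
obs=np.array([[718,400],[122,550],[52,318],[648,72],[72,200],[135,395]])/[4.4,4.2]+[255,140]
# base FR, FL, BL (z top 14), post top centre, fixed-end top back centre, (none)
M=np.array([[-75,-165,14],[-75,165,14],[75,165,14],[66,-156,131],[75,144,139]],float)
def W(p,M): 
    c,s=np.cos(p[2]),np.sin(p[2]); return np.c_[p[0]+c*M[:,0]-s*M[:,1],p[1]+s*M[:,0]+c*M[:,1],M[:,2]+3]
r=least_squares(lambda p:(proj(d,W(p,M))-obs[:5]).ravel(),[560,-90,.1])
if __name__=='__main__':
    p=r.x; print(p,r.fun.round(1)); np.save('rack.npy',p)
    w=world(d); c,s=np.cos(p[2]),np.sin(p[2]); q=w-[p[0],p[1],3]; R=np.stack([c*q[...,0]+s*q[...,1],-s*q[...,0]+c*q[...,1],q[...,2]],-1); np.save('R.npy',R)
    im=cv2.resize(d['img'][140:280,255:425,::-1],None,fx=4.4,fy=4.2,interpolation=cv2.INTER_CUBIC)
    def dr(a,b,col): 
        ab=(proj(d,W(p,np.array([a,b],float)))-[255,140])*[4.4,4.2]; cv2.line(im,*[tuple(int(x) for x in k) for k in ab],col,1)
    def rect(x0,x1,y0,y1,z,col):
        P=[(x0,y0,z),(x1,y0,z),(x1,y1,z),(x0,y1,z)]
        for i in range(4): dr(P[i],P[(i+1)%4],col)
    rect(-75,75,-165,165,14,(0,0,255)); rect(-45,75,135,153,139,(0,255,0)); rect(53,79,-164,-148,131,(0,255,0)); dr((62,-148,108),(62,135,108),(255,0,0))
    cv2.imwrite('pics/fit.png',im)
    # depth rows
    for x in(-20,0,20):
        m=(abs(R[...,0]-x)<6)&(R[...,2]>100)&(R[...,2]<160)&(abs(R[...,1])<170); y=R[...,1][m];z=R[...,2][m];o=np.argsort(y)
        print(x,[(int(a),int(b)) for a,b in zip(y[o],z[o])][::3])
E
python3 fit.py
```

```text
[ 5.98925058e+02 -1.06314366e+02 -1.43191222e-01] [ 2.2 -0.9 -0.2  1.3 -0.7 -0.6 -0.1  1.2 -1.  -1.2]
-20 [(-79, 135), (-78, 134), (-76, 135), (-75, 140), (-74, 139), (-72, 137), (-71, 139), (-70, 136), (-68, 139), (-66, 136), (-65, 141), (-64, 134), (-63, 139), (-62, 136), (-62, 116), (-62, 101), (-61, 127), (-61, 129), (-61, 110), (-61, 114), (9, 102), (11, 110), (14, 117), (16, 120), (20, 132), (22, 136), (24, 144), (26, 149), (27, 152), (28, 154), (30, 154), (30, 153), (31, 151), (32, 151), (33, 142), (34, 146), (35, 146), (36, 143), (37, 144), (39, 142), (40, 142), (41, 144), (42, 141), (44, 144), (46, 148), (46, 142), (49, 152), (50, 157), (51, 156), (52, 148), (52, 148), (54, 151), (55, 148), (57, 151), (59, 150), (61, 151), (61, 154), (63, 147), (64, 149), (65, 150), (66, 148), (67, 152), (68, 146), (70, 149), (71, 151), (72, 145), (74, 156), (75, 152), (78, 159), (79, 154), (81, 156), (82, 153), (84, 156), (84, 154), (86, 154), (87, 152), (89, 154), (90, 154), (91, 152), (93, 155), (94, 157), (95, 157), (96, 156), (98, 155), (98, 156), (100, 155), (101, 152), (102, 157), (10
[... 2225 characters left out ...]
6, 147), (57, 145), (59, 155), (60, 152), (61, 151), (64, 148), (65, 148), (67, 151), (69, 150), (70, 152), (72, 151), (73, 155), (75, 152), (78, 158), (80, 155), (81, 153), (82, 154), (84, 156), (86, 156), (86, 153), (88, 155), (89, 155), (91, 153), (92, 155), (93, 156), (95, 155), (96, 154), (97, 153), (99, 154), (100, 155), (102, 156), (104, 140), (104, 148), (106, 158), (110, 158), (113, 159), (115, 159), (118, 158), (121, 159), (124, 159), (126, 158), (127, 159), (130, 159), (134, 124), (134, 148), (135, 144), (137, 136), (139, 140), (140, 141), (142, 138), (143, 135), (144, 141), (146, 139), (147, 138), (148, 139), (149, 138), (150, 140), (152, 138), (153, 138), (154, 135), (154, 110)]
```

View pics/fit.png

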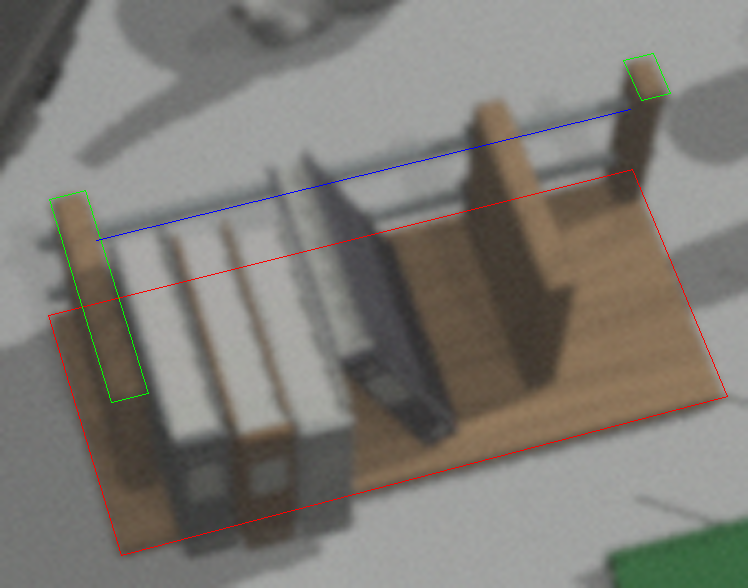

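```bash
cat > books.py <<'E'
from h import *
import sys
p=np.load('rack.npy'); c,s=np.cos(p[2]),np.sin(p[2])
def torack(w): q=w-[p[0],p[1],3]; return np.stack([c*q[...,0]+s*q[...,1],-s*q[...,0]+c*q[...,1],q[...,2]],-1)
def toworld(x,y,z=0): return np.array([p[0]+c*x-s*y,p[1]+s*x+c*y,z+3])
def prof(d,ys,zmin=130,zmax=175):
    R=torack(world(d))
    for y in ys:
        m=(abs(R[...,1]-y)<6)&(R[...,2]>zmin)&(R[...,2]<zmax)&(abs(R[...,0])<120); x=R[...,0][m]
        if len(x): print(y,len(x),'x',np.percentile(x,[0,1,3,50,97,99,100]).round(),'z',np.median(R[...,2][m]).round(1))
    return R
E
python3 - <<'E'
from books import *
R=prof(grab('top'),[-70,35,62,90,120,144]); print('scene'); prof(grab('scene'),[-70,35,62,90,120,144])
from scipy.spatial.transform import Rotation as Ro
o=ctrl.get_obs(); print(o['t'],Ro.from_rotvec(o['orientation']).as_matrix().round(3),o['ee_pos'],o['ft_force'])
for q in[(-125,62),(-125,90),(-125,120),(13,-110)]: print(q,toworld(*q))
E
```

```text
-70 272 x [-43. -43. -42.  12.  68.  71.  72.] z 138.1
35 328 x [-61. -60. -59.  -5.  54.  57.  60.] z 146.0
62 314 x [-95. -94. -94. -41.  21.  24.  26.] z 150.2
90 321 x [-92. -92. -91. -40.  23.  25.  26.] z 155.1
120 335 x [-89. -88. -87. -37.  25.  30.  31.] z 160.1
144 288 x [-44. -42. -41.  14.  73.  75.  78.] z 138.8
scene
-70 92 x [-43. -43. -42.   4.  69.  70.  70.] z 137.2
35 79 x [-61. -60. -58.  -5.  56.  57.  58.] z 146.5
62 93 x [-96. -96. -95. -69.  14.  19.  19.] z 149.7
90 119 x [-95. -93. -93. -65.  20.  24.  30.] z 154.5
120 132 x [-90. -88. -88. -63.  25.  29.  29.] z 159.3
144 86 x [-43. -42. -42.   5.  69.  71.  72.] z 138.5
0.25 [[ 0.417 -0.    -0.909]
 [ 0.909 -0.001  0.417]
 [-0.001 -1.     0.   ]] [260.27741644 567.90810238 222.28673669] [-0.1302657   0.20076966  0.15302576]
(-125, 62) [484.05190192 -27.11109665   3.        ]
(-125, 90) [488.04756906   0.60234132   3.        ]
(-125, 120) [492.32864099  30.29531057   3.        ]
(13, -110) [ 596.09474806 -217.04371794    3.        ]
```

jog_arm --steps '[{"dp": [0.35,-1,0.1],"turn": [0,0,-0.1],"claw": 0},{"dp": [0.35,-1,0.1],"turn": [0,0,-0.1],"claw": 0},{"dp": [0.35,-1,0.1],"turn": [0,0,-0.1],"claw": 0}]'

```text
t: 0.5
ee_pos: [289.0, 482.8, 230.1]
orientation: [-1.478, -0.638, 0.643]
ft_force: [0.1, -0.6, -1.1]
width: 71.3
```

jog_arm --steps '[{"dp": [0.35,-1,0],"turn": [0,0,-0.1],"claw": 0},{"dp": [0.35,-1,0],"turn": [0,0,-0.1],"claw": 0},{"dp": [0.35,-1,0],"turn": [0,0,-0.1],"claw": 0}]'

```text
t: 0.75
ee_pos: [317.2, 397.9, 229.6]
orientation: [-1.541, -0.386, 0.394]
ft_force: [0.4, -0.0, 0.3]
width: 51.7
```

jog_arm --steps '[{"dp": [0.35,-1,0],"turn": [0,0,-0.1],"claw": 0},{"dp": [0.35,-1,0],"turn": [0,0,-0.1],"claw": 0},{"dp": [0.35,-1,0],"turn": [0,0,-0.1],"claw": 0}]'

```text
t: 1.0
ee_pos: [345.5, 313.3, 229.2]
orientation: [-1.574, -0.132, 0.143]
ft_force: [-0.2, -0.3, -0.5]
width: 31.2
```

jog_arm --steps '[{"dp": [0.35,-1,0],"turn": [0,0,-0.1],"claw": 0},{"dp": [0.35,-1,0],"turn": [0,0,-0.1],"claw": 0},{"dp": [0.35,-1,0],"turn": [0,0,-0.1],"claw": 0}]'

```text
t: 1.25
ee_pos: [374.0, 229.0, 229.1]
orientation: [-1.576, 0.123, -0.11]
ft_force: [-0.6, 0.2, 0.3]
width: 11.2
```

jog_arm --steps '[{"dp": [0.4,-0.85,0],"turn": [0,0,-0.01],"claw": 0},{"dp": [0.4,-0.85,0],"turn": [0,0,-0.01],"claw": 0},{"dp": [0.4,-0.85,0],"turn": [0,0,-0.01],"claw": 0}]'

```text
t: 1.5
ee_pos: [407.8, 156.8, 229.3]
orientation: [-1.575, 0.15, -0.139]
ft_force: [0.0, 0.6, 0.8]
width: 0.3
```

jog_arm --steps '[{"dp": [0.4,-0.8,0],"turn": [0,0,0],"claw": 0},{"dp": [0.4,-0.8,0],"turn": [0,0,0],"claw": 0},{"dp": [0.4,-0.8,0],"turn": [0,0,0],"claw": 0},{"dp": [0.4,-0.8,0],"turn": [0,0,0],"claw": 0}]'

```text
t: 1.83
ee_pos: [440.2, 91.9, 229.3]
orientation: [-1.574, 0.153, -0.142]
ft_force: [-0.3, 1.6, 0.3]
width: 0.5
```

```bash
cat >> books.py <<'E'
from scipy.spatial.transform import Rotation as Ro
def st():
    o=ctrl.get_obs(); m=Ro.from_rotvec(o['orientation']).as_matrix()
    print('t',o['t'],'ee',o['ee_pos'].round(1),'rack',torack(o['ee_pos']).round(1),'yaw',np.degrees(np.arctan2(m[1,0],m[0,0])).round(2),'want',np.degrees(p[2]).round(2),'tooly',m[:,1].round(3),'F',o['ft_force'].round(2),'w',o['width'])
    return o
E
python3 -c "
from books import *
o=st(); print(toworld(-125,120)-o['ee_pos'])"
```

```text
t 1.8333 ee [440.2  91.9 229.3] rack [-185.3  173.6  226.3] yaw -10.74 want -8.2 tooly [-0.008 -0.008 -1.   ] F [-0.26  1.6   0.28] w 0.5070027350262694
[  52.08362552  -61.62164496 -226.29769989]
```

jog_arm --steps '[{"dp": [0.65,-0.77,0],"turn": [0,0,0.014],"claw": 0},{"dp": [0.65,-0.77,0],"turn": [0,0,0.014],"claw": 0},{"dp": [0.65,-0.77,0],"turn": [0,0,0.014],"claw": 0},{"dp": [0.65,-0.77,0],"turn": [0,0,0.014],"claw": 0}]'

```text
t: 2.17
ee_pos: [492.6, 30.4, 229.1]
orientation: [-1.576, 0.12, -0.108]
ft_force: [-0.6, 0.0, -0.1]
width: 0.7
```

jog_arm --steps '[{"dp": [0,0,-0.75],"turn": [0,0,0],"claw": 0},{"dp": [0,0,-0.75],"turn": [0,0,0],"claw": 0},{"dp": [0,0,-0.75],"turn": [0,0,0],"claw": 0}]'

```text
t: 2.42
ee_pos: [488.7, 31.8, 165.6]
orientation: [-1.577, 0.125, -0.101]
ft_force: [-1.4, 0.5, -0.3]
width: 0.5
```

jog_arm --steps '[{"dp": [0,0,-0.75],"turn": [0,0,0],"claw": 0},{"dp": [0,0,-0.75],"turn": [0,0,0],"claw": 0},{"dp": [0,0,-0.75],"turn": [0,0,0],"claw": 0}]'

```text
t: 2.67
ee_pos: [485.4, 33.0, 103.1]
orientation: [-1.578, 0.129, -0.094]
ft_force: [-0.5, -0.4, -0.2]
width: 0.7
```

```bash
python3 -c "
from books import *
d=grab('scene'); cv2.imwrite('pics/s1.png',d['img'][...,::-1]); d=grab('top'); cv2.imwrite('pics/t1.png',d['img'][...,::-1])
o=st(); print(toworld(-125,120)-o['ee_pos'])"
```

```text
t 2.7667 ee [488.4  32.7 106.3] rack [-129.2  121.9  103.3] yaw -8.16 want -8.2 tooly [-0.017 -0.008 -1.   ] F [ 0.98 -0.57  0.32] w 0.4552187545760248
[   3.92151928   -2.44370478 -103.29969881]
```

View pics/s1.png

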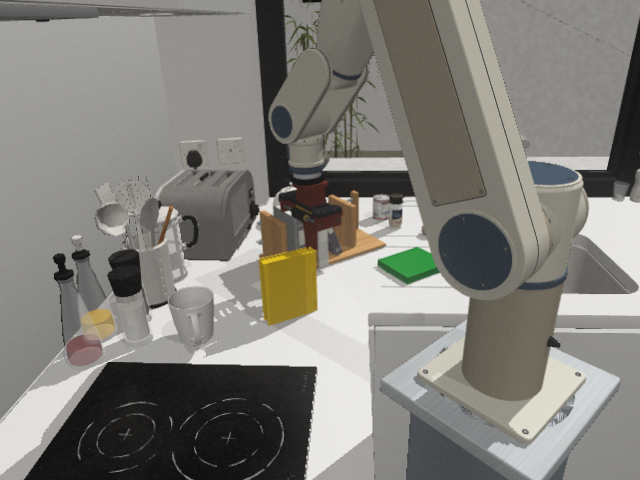

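View pics/t1.png

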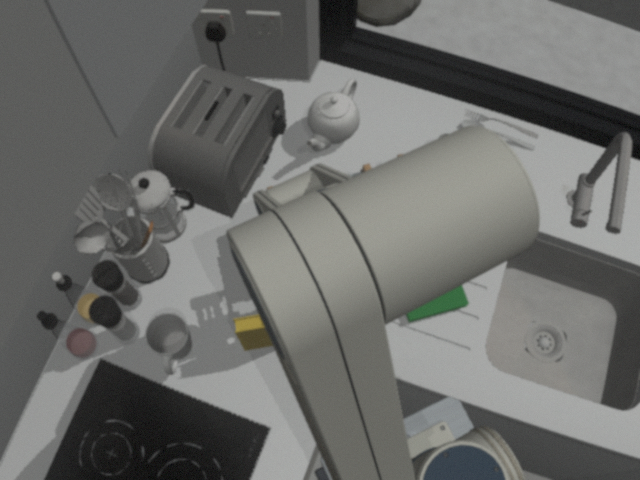

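```bash
python3 -c "
import cv2
im=cv2.imread('pics/s1.png')[160:290,235:400]; cv2.imwrite('pics/s1c.png',cv2.resize(im,None,fx=4.6,fy=4.6,interpolation=cv2.INTER_CUBIC))"
```

```text
(no output)
```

View pics/s1c.png

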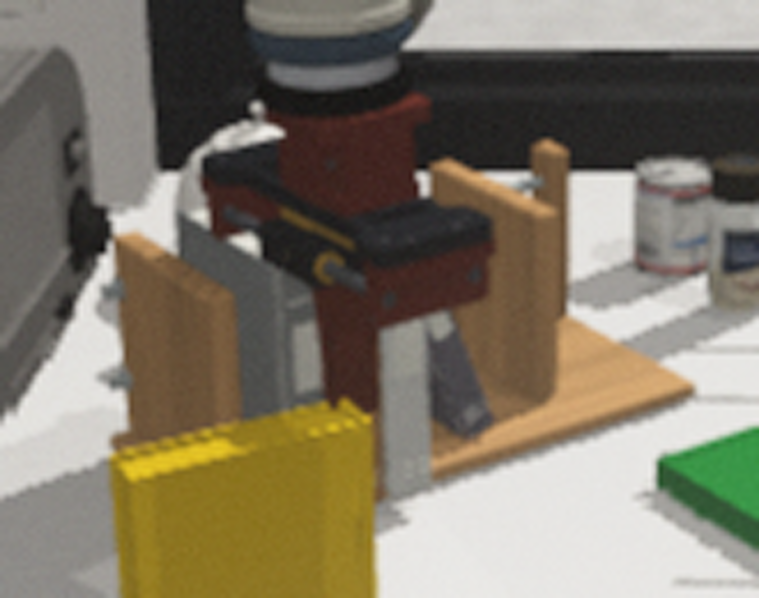

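jog_arm --steps '[{"dp": [0.15,-0.045,0],"turn": [0,0,0],"claw": 0},{"dp": [0.25,-0.06,0],"turn": [0,0,0],"claw": 0},{"dp": [0.3,-0.067,0],"turn": [0,0,0],"claw": 0},{"dp": [0.34,-0.073,0],"turn": [0,0,0],"claw": 0},{"dp": [0.38,-0.078,0],"turn": [0,0,0],"claw": 0},{"dp": [0.42,-0.084,0],"turn": [0,0,0],"claw": 0},{"dp": [0.46,-0.09,0],"turn": [0,0,0],"claw": 0},{"dp": [0.5,-0.096,0],"turn": [0,0,0],"claw": 0},{"dp": [0.54,-0.101,0],"turn": [0,0,0],"claw": 0},{"dp": [0.57,-0.106,0],"turn": [0,0,0],"claw": 0},{"dp": [0.6,-0.11,0],"turn": [0,0,0],"claw": 0},{"dp": [0.6,-0.11,0],"turn": [0,0,0],"claw": 0}]'

```text
t: 3.77
ee_pos: [537.0, 23.9, 106.2]
orientation: [-1.577, 0.125, -0.1]
ft_force: [0.5, -0.0, 0.2]
width: 0.3
```

```bash
python3 -c "
from books import *
prof(grab('scene'),[62,76,90,105,120,128]);st()"
```

```text
62 33 x [-95. -95. -95. -92. -90. -90. -90.] z 142.4
76 38 x [-96. -96. -95. -91. -86. -86. -86.] z 139.9
90 32 x [-93. -93. -93. -90. -86. -86. -86.] z 142.2
105 35 x [-92. -92. -92. -88.  39.  42.  42.] z 139.5
120 90 x [-96. -94. -93. -88.  42.  46.  50.] z 158.7
128 386 x [-96. -95. -94. -47.  49.  52.  55.] z 150.6
t 3.8167 ee [536.8  23.9 106.2] rack [-80.1 120.  103.2] yaw -8.17 want -8.2 tooly [-0.017 -0.008 -1.   ] F [ 0.29 -0.22 -0.3 ] w 0.6951477644074516
```

jog_arm --steps '[{"dp": [0.03,-0.004,0],"claw": 0,"turn": [0,0,0]},{"dp": [0.06,-0.009,0],"turn": [0,0,0],"claw": 0},{"dp": [0.075,-0.011,0],"turn": [0,0,0],"claw": 0}]'

```text
t: 4.07
ee_pos: [543.1, 22.9, 106.2]
orientation: [-1.577, 0.125, -0.1]
ft_force: [-0.6, 0.3, 0.3]
width: 0.4
```

jog_arm --steps '[{"dp": [0.0125,-0.002,0],"claw": 0,"turn": [0,0,0]},{"dp": [0.025,-0.004,0],"turn": [0,0,0],"claw": 0}]'

```text
t: 4.23
ee_pos: [545.2, 22.6, 106.2]
orientation: [-1.577, 0.125, -0.099]
ft_force: [-0.6, 0.7, -0.1]
width: 0.5
```

jog_arm --steps '[{"dp": [0.0125,-0.002,0],"claw": 0,"turn": [0,0,0]},{"dp": [0.025,-0.004,0],"turn": [0,0,0],"claw": 0}]'

```text
t: 4.4
ee_pos: [547.3, 22.3, 106.2]
orientation: [-1.577, 0.125, -0.099]
ft_force: [-1.3, -0.9, 0.2]
width: 0.0
```

jog_arm --steps '[{"dp": [0.0125,-0.002,0],"claw": 0,"turn": [0,0,0]},{"dp": [0.025,-0.004,0],"turn": [0,0,0],"claw": 0}]'

```text
t: 4.57
ee_pos: [547.3, 22.1, 106.1]
orientation: [-1.577, 0.128, -0.096]
ft_force: [-12.6, 2.8, 10.6]
width: 0.6
```

```bash
python3 -c "
from books import *
d=grab('scene');prof(d,[128]);st()
im=d['img'][160:290,235:400,::-1]; cv2.imwrite('pics/s2c.png',cv2.resize(im,None,fx=4.6,fy=4.6,interpolation=cv2.INTER_CUBIC))"
```

```text
128 379 x [-87. -84. -83. -36.  59.  63.  66.] z 151.5
t 4.6167 ee [547.2  22.2 106.1] rack [-69.5 119.8 103.1] yaw -8.18 want -8.2 tooly [-0.021 -0.008 -1.   ] F [-9.46  1.48  7.86] w 0.2733441030124883
```

View pics/s2c.png

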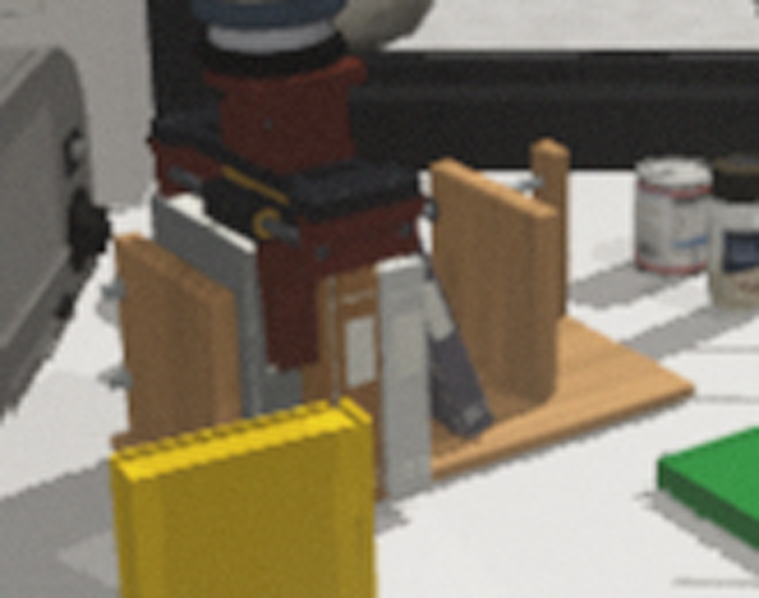

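jog_arm --steps '[{"dp": [-0.3,0.043,0],"claw": 0,"turn": [0,0,0]},{"dp": [-0.62,0.09,0],"turn": [0,0,0],"claw": 0},{"dp": [-0.64,0.05,0],"turn": [0,0,0],"claw": 0},{"dp": [-0.67,-0.28,0],"turn": [0,0,0],"claw": 0},{"dp": [-0.67,-0.28,0],"turn": [0,0,0],"claw": 0},{"dp": [-0.67,-0.28,0],"turn": [0,0,0],"claw": 0}]'

```text
t: 5.12
ee_pos: [494.4, -1.0, 106.4]
orientation: [-1.577, 0.129, -0.098]
ft_force: [0.0, -0.1, -0.6]
width: 0.5
```

```bash
python3 -c "
from books import *
o=st(); print((toworld(-74,90,103)-o['ee_pos'])/80)"
```

```text
t 5.1167 ee [494.4  -1.  106.4] rack [-118.5   89.4  103.4] yaw -8.28 want -8.2 tooly [-0.02  -0.008 -1.   ] F [ 0.04 -0.1  -0.57] w 0.5381187269889369
[ 0.5513334  -0.07141198 -0.00446184]
```

jog_arm --steps '[{"dp": [0.08,-0.01,0],"turn": [0,0,0],"claw": 0},{"dp": [0.14,-0.018,0],"turn": [0,0,0],"claw": 0},{"dp": [0.18,-0.023,0],"turn": [0,0,0],"claw": 0},{"dp": [0.22,-0.028,0],"turn": [0,0,0],"claw": 0},{"dp": [0.26,-0.033,0],"turn": [0,0,0],"claw": 0},{"dp": [0.3,-0.039,0],"turn": [0,0,0],"claw": 0},{"dp": [0.34,-0.044,0],"turn": [0,0,0],"claw": 0},{"dp": [0.38,-0.049,0],"turn": [0,0,0],"claw": 0},{"dp": [0.42,-0.055,0],"turn": [0,0,0],"claw": 0},{"dp": [0.46,-0.06,0],"turn": [0,0,0],"claw": 0},{"dp": [0.5,-0.065,0],"turn": [0,0,0],"claw": 0},{"dp": [0.55,-0.071,0],"turn": [0,0,0],"claw": 0}]'

```text
t: 6.12
ee_pos: [538.6, -6.7, 106.3]
orientation: [-1.577, 0.129, -0.098]
ft_force: [-1.0, -0.4, -0.3]
width: 0.5
```

jog_arm --steps '[{"dp": [0.0125,-0.002,0],"claw": 0,"turn": [0,0,0]},{"dp": [0.025,-0.004,0],"turn": [0,0,0],"claw": 0}]'

```text
t: 6.28
ee_pos: [540.9, -7.1, 106.3]
orientation: [-1.577, 0.129, -0.098]
ft_force: [-3.3, 0.1, 2.5]
width: 0.6
```

jog_arm --steps '[{"dp": [0.0125,-0.002,0],"claw": 0,"turn": [0,0,0]},{"dp": [0.025,-0.004,0],"turn": [0,0,0],"claw": 0}]'

```text
t: 6.45
ee_pos: [542.9, -7.4, 106.4]
orientation: [-1.577, 0.129, -0.098]
ft_force: [-1.2, -0.1, 1.1]
width: 0.5
```

```bash
python3 -c "
from books import *
o=st()"
```

```text
t 6.45 ee [542.9  -7.4 106.4] rack [-69.6  89.9 103.4] yaw -8.29 want -8.2 tooly [-0.02  -0.008 -1.   ] F [-1.23 -0.14  1.11] w 0.4880471435518111
```

jog_arm --steps '[{"dp": [0.0125,-0.002,0],"claw": 0,"turn": [0,0,0]},{"dp": [0.025,-0.004,0],"turn": [0,0,0],"claw": 0}]'

```text
t: 6.62
ee_pos: [543.5, -7.6, 106.3]
orientation: [-1.577, 0.132, -0.096]
ft_force: [-10.5, 2.3, 8.8]
width: 0.6
```

```bash
python3 -c "
from books import *
o=st()"
```

```text
t 6.6167 ee [543.5  -7.6 106.3] rack [-69.   89.8 103.3] yaw -8.29 want -8.2 tooly [-0.023 -0.007 -1.   ] F [-10.49   2.3    8.84] w 0.6117023865716962
```

jog_arm --steps '[{"dp": [-0.3,0.043,0],"claw": 0,"turn": [0,0,0]},{"dp": [-0.62,0.09,0],"turn": [0,0,0],"claw": 0},{"dp": [-0.64,0.05,0],"turn": [0,0,0],"claw": 0},{"dp": [-0.67,-0.265,0],"turn": [0,0,0],"claw": 0},{"dp": [-0.67,-0.265,0],"turn": [0,0,0],"claw": 0},{"dp": [-0.67,-0.265,0],"turn": [0,0,0],"claw": 0}]'

```text
t: 7.12
ee_pos: [490.8, -29.5, 106.5]
orientation: [-1.577, 0.132, -0.098]
ft_force: [-0.4, -0.4, -0.8]
width: 0.3
```

```bash
python3 -c "
from books import *
o=st(); print((toworld(-74,61,103)-o['ee_pos'])/80)"
```

```text
t 7.1167 ee [490.8 -29.5 106.5] rack [-118.    60.6  103.5] yaw -8.39 want -8.2 tooly [-0.022 -0.007 -1.   ] F [-0.38 -0.35 -0.75] w 0.29519866751852936
[ 0.54543254 -0.07359136 -0.00683109]
```

jog_arm --steps '[{"dp": [0.08,-0.01,0],"turn": [0,0,0],"claw": 0},{"dp": [0.14,-0.018,0],"turn": [0,0,0],"claw": 0},{"dp": [0.18,-0.023,0],"turn": [0,0,0],"claw": 0},{"dp": [0.22,-0.028,0],"turn": [0,0,0],"claw": 0},{"dp": [0.26,-0.033,0],"turn": [0,0,0],"claw": 0},{"dp": [0.3,-0.039,0],"turn": [0,0,0],"claw": 0},{"dp": [0.34,-0.044,0],"turn": [0,0,0],"claw": 0},{"dp": [0.38,-0.049,0],"turn": [0,0,0],"claw": 0},{"dp": [0.42,-0.055,0],"turn": [0,0,0],"claw": 0},{"dp": [0.46,-0.06,0],"turn": [0,0,0],"claw": 0},{"dp": [0.5,-0.065,0],"turn": [0,0,0],"claw": 0},{"dp": [0.545,-0.072,0],"turn": [0,0,0],"claw": 0}]'

```text
t: 8.12
ee_pos: [534.6, -35.3, 106.5]
orientation: [-1.577, 0.132, -0.098]
ft_force: [-1.6, -0.0, 0.3]
width: 0.5
```

jog_arm --steps '[{"dp": [0.0125,-0.002,0],"claw": 0,"turn": [0,0,0]},{"dp": [0.025,-0.004,0],"turn": [0,0,0],"claw": 0}]'

```text
t: 8.28
ee_pos: [536.8, -35.7, 106.5]
orientation: [-1.577, 0.132, -0.098]
ft_force: [-2.0, 0.2, 1.0]
width: 0.6
```

jog_arm --steps '[{"dp": [0.0125,-0.002,0],"claw": 0,"turn": [0,0,0]},{"dp": [0.025,-0.004,0],"turn": [0,0,0],"claw": 0}]'

```text
t: 8.45
ee_pos: [538.9, -36.0, 106.5]
orientation: [-1.577, 0.132, -0.098]
ft_force: [-1.7, -0.6, 0.7]
width: 0.2
```

```bash
python3 -c "
from books import *
o=st()"
```

```text
t 8.45 ee [538.9 -36.  106.5] rack [-69.5  61.  103.5] yaw -8.4 want -8.2 tooly [-0.022 -0.007 -1.   ] F [-1.74 -0.59  0.7 ] w 0.18954100040571079
```

jog_arm --steps '[{"dp": [0.0125,-0.002,0],"claw": 0,"turn": [0,0,0]},{"dp": [0.025,-0.004,0],"turn": [0,0,0],"claw": 0}]'

```text
t: 8.62
ee_pos: [540.0, -36.2, 106.5]
orientation: [-1.576, 0.134, -0.097]
ft_force: [-6.6, 2.1, 6.6]
width: 0.5
```

```bash
python3 -c "
from books import *
o=st()"
```

```text
t 8.6167 ee [540.  -36.2 106.5] rack [-68.4  61.  103.5] yaw -8.4 want -8.2 tooly [-0.024 -0.007 -1.   ] F [-6.63  2.07  6.59] w 0.47791392313111103
```

jog_arm --steps '[{"dp": [0.0125,-0.002,0],"claw": 0,"turn": [0,0,0]},{"dp": [0.0125,-0.002,0],"turn": [0,0,0],"claw": 0}]'

```text
t: 8.78
ee_pos: [539.8, -36.2, 106.4]
orientation: [-1.576, 0.136, -0.095]
ft_force: [-6.0, 2.5, 5.8]
width: 0.5
```

jog_arm --steps '[{"dp": [-0.3,0.043,0],"claw": 0,"turn": [0,0,0]},{"dp": [-0.62,0.09,0],"turn": [0,0,0],"claw": 0},{"dp": [-0.64,0.09,0.5],"turn": [0,0,0],"claw": 0},{"dp": [-0.67,0.09,1],"turn": [0,0,0],"claw": 0},{"dp": [-0.67,0.09,1],"turn": [0,0,0],"claw": 0}]'

```text
t: 9.2
ee_pos: [490.0, -29.2, 192.6]
orientation: [-1.576, 0.127, -0.103]
ft_force: [2.5, -0.1, -0.2]
width: 0.5
```

jog_arm --steps '[{"dp": [0,-1,0.3],"claw": 0,"turn": [0,0,0]},{"dp": [0,-1,0.3],"turn": [0,0,0],"claw": 0},{"dp": [0,-1,0.3],"turn": [0,0,0],"claw": 0}]'

```text
t: 9.45
ee_pos: [492.5, -113.8, 219.5]
orientation: [-1.579, 0.123, -0.11]
ft_force: [0.8, -0.5, 0.9]
width: 0.5
```

jog_arm --steps '[{"dp": [0,-1,0],"claw": 0,"turn": [0,0,0]},{"dp": [0,-1,0],"turn": [0,0,0],"claw": 0},{"dp": [0,-1,0],"turn": [0,0,0],"claw": 0}]'

```text
t: 9.7
ee_pos: [493.6, -199.0, 219.9]
orientation: [-1.581, 0.124, -0.116]
ft_force: [1.1, 0.2, -0.2]
width: 0.4
```

```bash
python3 -c "
from books import *
o=st(); print((toworld(13,-125,103)-o['ee_pos']))
d=grab('scene'); cv2.imwrite('pics/s3.png',d['img'][...,::-1]); prof(d,[-70,35,62,90,120,144]); d=grab('top'); cv2.imwrite('pics/t3.png',d['img'][...,::-1]);  prof(d,[-70,35,62,90,120,144])"
```

```text
t 9.7 ee [ 493.6 -199.   219.9] rack [ -91.  -106.7  216.9] yaw -8.72 want -8.2 tooly [-0.006 -0.014 -1.   ] F [ 1.07  0.24 -0.21] w 0.35188612417075305
[ 100.31521259  -32.9025647  -113.93464077]
-70 83 x [-44. -44. -43.   4.  67.  69.  71.] z 136.7
35 105 x [-62. -61. -60. -21.  49.  53.  56.] z 145.9
62 85 x [-59. -58. -57. -33.  54.  57.  58.] z 148.8
90 104 x [-58. -58. -57. -31.  55.  59.  63.] z 154.1
120 126 x [-58. -57. -57. -34.  55.  58.  64.] z 158.9
144 92 x [-46. -43. -42.   3.  70.  73.  74.] z 138.3
-70 70 x [38. 39. 40. 55. 71. 72. 74.] z 138.1
35 322 x [-61. -60. -59.  -5.  54.  58.  60.] z 146.0
62 305 x [-56. -56. -55.  -3.  58.  61.  63.] z 149.9
90 309 x [-57. -56. -56.  -3.  58.  61.  62.] z 155.2
120 320 x [-57. -56. -56.  -4.  59.  61.  64.] z 160.0
144 289 x [-43. -42. -41.  13.  72.  75.  79.] z 138.8
```

View pics/s3.png

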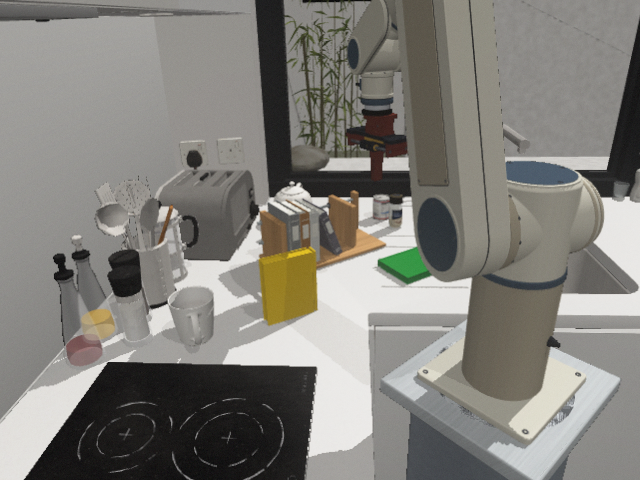

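View pics/t3.png

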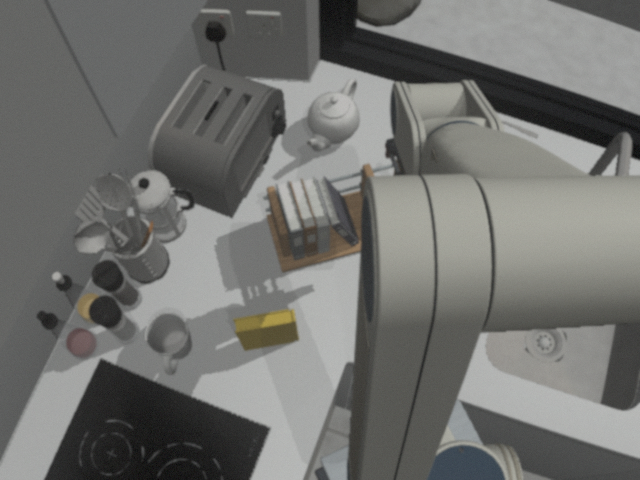

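jog_arm --steps '[{"dp": [0.65,-0.3,0],"claw": 0,"turn": [0,0,0.003]},{"dp": [0.65,-0.3,0],"turn": [0,0,0.003],"claw": 0},{"dp": [0.65,-0.3,0],"turn": [0,0,0.003],"claw": 0}]'

```text
t: 10.05
ee_pos: [547.4, -218.7, 218.7]
orientation: [-1.579, 0.116, -0.107]
ft_force: [-1.4, 0.6, 0.2]
width: 0.5
```

jog_arm --steps '[{"dp": [0.6,-0.12,0],"claw": 0,"turn": [0,0,0]},{"dp": [0.6,-0.12,0],"turn": [0,0,0],"claw": 0},{"dp": [0.6,-0.12,0],"turn": [0,0,0],"claw": 0}]'

```text
t: 10.3
ee_pos: [597.1, -227.0, 218.2]
orientation: [-1.579, 0.114, -0.106]
ft_force: [-1.0, 0.7, 0.7]
width: 0.4
```

```bash
python3 -c "
from books import *
o=st(); print((toworld(13,-125,99)-o['ee_pos']))
"
```

```text
t 10.3 ee [ 597.1 -227.   218.2] rack [  15.4 -119.7  215.2] yaw -8.02 want -8.2 tooly [-0.006 -0.011 -1.   ] F [-0.98  0.75  0.7 ] w 0.37863573309952
[  -3.15474035   -4.93309117 -116.16652928]
```

jog_arm --steps '[{"dp": [-0.04,-0.06,-0.75],"claw": 0,"turn": [0,0,0]},{"dp": [-0.04,-0.06,-0.75],"turn": [0,0,0],"claw": 0},{"dp": [-0.04,-0.06,-0.75],"turn": [0,0,0],"claw": 0}]'

```text
t: 10.55
ee_pos: [589.7, -229.4, 153.7]
orientation: [-1.577, 0.121, -0.098]
ft_force: [-0.6, -0.4, -0.1]
width: 0.4
```

jog_arm --steps '[{"dp": [0,0,-0.7],"claw": 0,"turn": [0,0,0]},{"dp": [0,0,-0.7],"turn": [0,0,0],"claw": 0},{"dp": [0,0,-0.7],"turn": [0,0,0],"claw": 0},{"dp": [0,0,-0.7],"turn": [0,0,0],"claw": 0}]'

```text
t: 10.88
ee_pos: [589.1, -228.7, 98.3]
orientation: [-1.576, 0.121, -0.097]
ft_force: [-0.1, -0.6, 0.8]
width: 0.3
```

```bash
python3 -c "
from books import *
o=st(); print((toworld(13,-45,99)-o['ee_pos'])/80)
d=grab('scene'); im=d['img'][160:290,235:400,::-1]; cv2.imwrite('pics/s4c.png',cv2.resize(im,None,fx=4.6,fy=4.6,interpolation=cv2.INTER_CUBIC))
"
```

```text
t 10.8833 ee [ 589.1 -228.7   98.3] rack [   7.8 -122.5   95.3] yaw -7.96 want -8.2 tooly [-0.016 -0.007 -1.   ] F [-0.08 -0.59  0.85] w 0.33909334252680245
[0.20277461 0.95013837 0.04652317]
```

View pics/s4c.png

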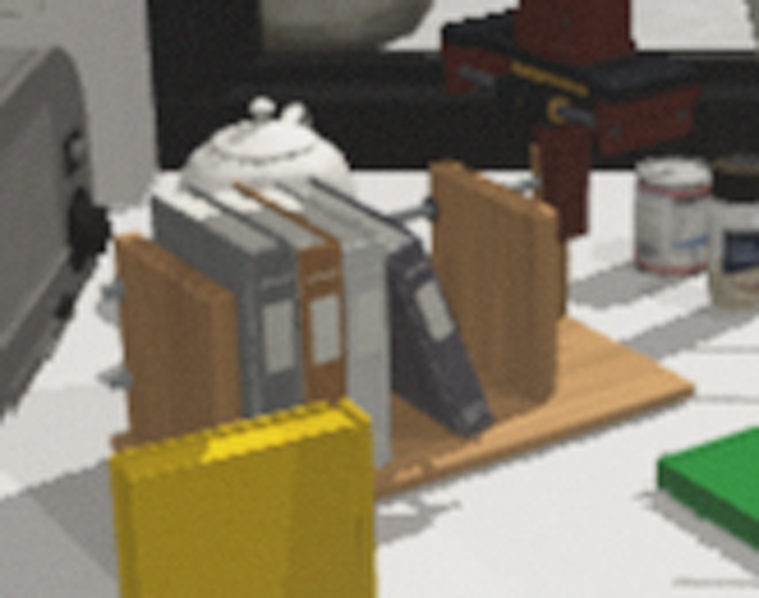

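jog_arm --steps '[{"dp": [0.11,0.2,0.04],"claw": 0,"turn": [0,0,0]},{"dp": [0.13,0.34,0.045],"turn": [0,0,0],"claw": 0},{"dp": [0.135,0.4,0.045],"turn": [0,0,0],"claw": 0},{"dp": [0.14,0.46,0.045],"turn": [0,0,0],"claw": 0},{"dp": [0.145,0.52,0.045],"turn": [0,0,0],"claw": 0},{"dp": [0.155,0.58,0.045],"turn": [0,0,0],"claw": 0},{"dp": [0.165,0.64,0.045],"turn": [0,0,0],"claw": 0},{"dp": [0.17,0.7,0.045],"turn": [0,0,0],"claw": 0},{"dp": [0.18,0.76,0.045],"turn": [0,0,0],"claw": 0},{"dp": [0.187,0.82,0.045],"turn": [0,0,0],"claw": 0},{"dp": [0.195,0.88,0.045],"turn": [0,0,0],"claw": 0},{"dp": [0.203,0.95,0.045],"turn": [0,0,0],"claw": 0}]'

```text
t: 11.93
ee_pos: [606.8, -153.1, 102.9]
orientation: [-1.577, 0.119, -0.1]
ft_force: [2.3, -5.4, -0.4]
width: 0.5
```

```bash
python3 -c "
from books import *
o=st(); print((toworld(13,-10,99)-o['ee_pos'])/80)
d=grab('scene'); im=d['img'][160:290,235:400,::-1]; cv2.imwrite('pics/s5c.png',cv2.resize(im,None,fx=4.6,fy=4.6,interpolation=cv2.INTER_CUBIC))
"
```

```text
t 11.9333 ee [ 606.8 -153.1  102.9] rack [ 14.4 -45.2  99.9] yaw -7.97 want -8.2 tooly [-0.013 -0.008 -1.   ] F [ 2.26 -5.44 -0.41] w 0.4987282143343906
[ 0.04507476  0.43851871 -0.01185066]
```

View pics/s5c.png

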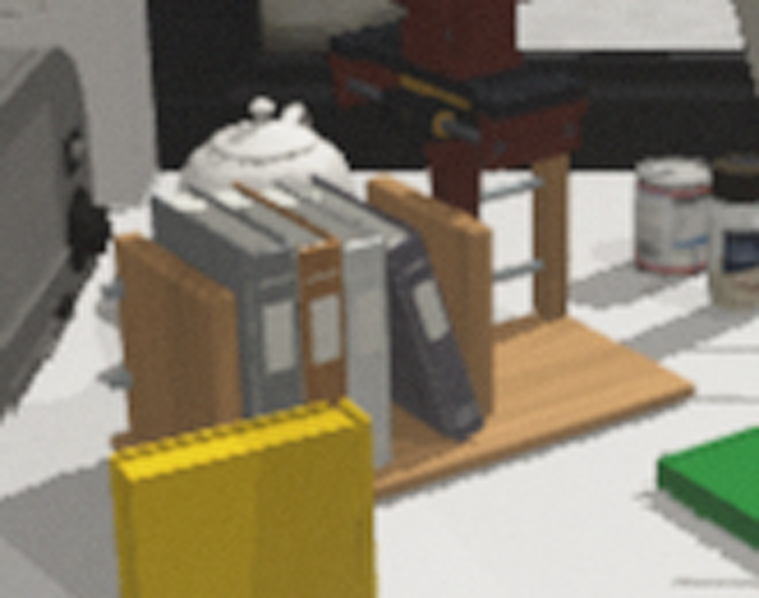

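jog_arm --steps '[{"dp": [0.003,0.036,0],"claw": 0,"turn": [0,0,0]},{"dp": [0.006,0.072,0],"turn": [0,0,0],"claw": 0},{"dp": [0.01,0.11,0],"turn": [0,0,0],"claw": 0},{"dp": [0.014,0.145,0],"turn": [0,0,0],"claw": 0},{"dp": [0.018,0.18,0],"turn": [0,0,0],"claw": 0},{"dp": [0.022,0.22,0],"turn": [0,0,0],"claw": 0},{"dp": [0.026,0.255,0],"turn": [0,0,0],"claw": 0},{"dp": [0.03,0.29,0],"turn": [0,0,0],"claw": 0},{"dp": [0.034,0.33,0],"turn": [0,0,0],"claw": 0},{"dp": [0.038,0.365,0],"turn": [0,0,0],"claw": 0},{"dp": [0.042,0.4,0],"turn": [0,0,0],"claw": 0},{"dp": [0.046,0.425,0],"turn": [0,0,0],"claw": 0}]'

```text
t: 12.98
ee_pos: [610.4, -117.7, 102.9]
orientation: [-1.577, 0.119, -0.099]
ft_force: [0.7, -3.0, 0.4]
width: 0.6
```

```bash
python3 -c "
from books import *
o=st(); print((toworld(13,-10,99)-o['ee_pos'])/80)
d=grab('scene'); im=d['img'][160:290,235:400,::-1]; cv2.imwrite('pics/s6c.png',cv2.resize(im,None,fx=4.6,fy=4.6,interpolation=cv2.INTER_CUBIC))
prof(d,[40,62,90,120])
"
```

```text
t 12.9833 ee [ 610.4 -117.7  102.9] rack [13.  -9.7 99.9] yaw -7.95 want -8.2 tooly [-0.013 -0.008 -1.   ] F [ 0.71 -3.02  0.42] w 0.6155551714907077
[-0.00032939 -0.00407981 -0.01094638]
40 102 x [-62. -61. -60. -43.  52.  60.  61.] z 149.8
62 90 x [-59. -58. -57. -34.  52.  56.  58.] z 149.4
90 100 x [-58. -58. -57. -27.  56.  59.  63.] z 153.9
120 127 x [-59. -59. -58. -38.  55.  58.  62.] z 159.0
```

View pics/s6c.png

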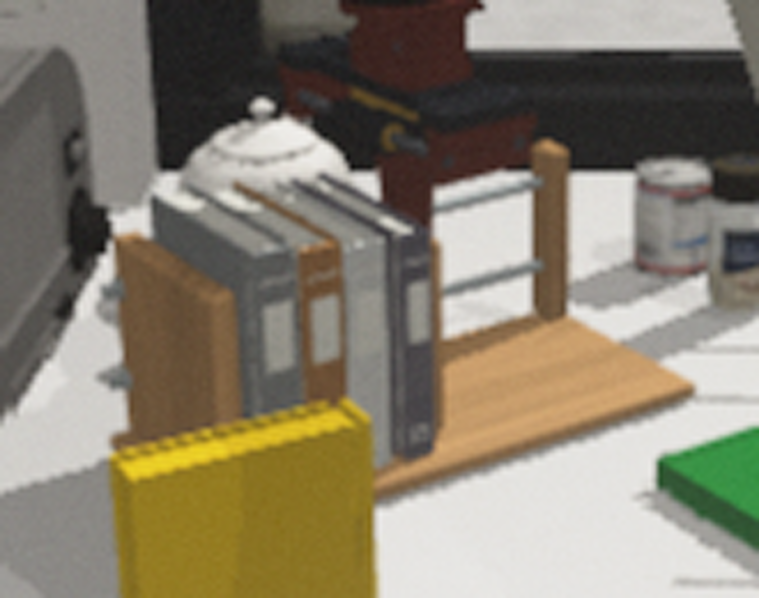

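jog_arm --steps '[{"dp": [-0.03,-0.2,0],"claw": 0,"turn": [0,0,0]},{"dp": [-0.03,-0.25,0.4],"turn": [0,0,0],"claw": 0},{"dp": [-0.03,-0.25,0.9],"turn": [0,0,0],"claw": 0},{"dp": [-0.03,-0.25,0.9],"turn": [0,0,0],"claw": 0}]'

```text
t: 13.37
ee_pos: [611.3, -137.8, 181.3]
orientation: [-1.577, 0.113, -0.106]
ft_force: [1.7, -0.7, 0.5]
width: 0.2
```

jog_arm --steps '[{"dp": [-0.3,0.1,0.4],"claw": 0,"turn": [0,0,0]},{"dp": [-0.75,0.4,0.4],"turn": [0,0,0],"claw": 0},{"dp": [-0.75,0.4,0.4],"turn": [0,0,0],"claw": 0}]'

```text
t: 13.62
ee_pos: [546.1, -103.0, 213.3]
orientation: [-1.575, 0.116, -0.102]
ft_force: [-0.8, -0.1, -0.8]
width: 0.2
```

jog_arm --steps '[{"dp": [-0.75,0.4,0],"claw": 0,"turn": [0,0,0]},{"dp": [-0.75,0.4,0],"turn": [0,0,0],"claw": 0},{"dp": [-0.75,0.4,0],"turn": [0,0,0],"claw": 0}]'

```text
t: 13.87
ee_pos: [479.7, -68.2, 212.0]
orientation: [-1.573, 0.121, -0.095]
ft_force: [0.1, 0.9, -0.9]
width: 0.5
```

```bash
python3 -c "
from books import *
o=st(); print((toworld(-110,31,103)-o['ee_pos'])/80)
R=torack(world(grab('top')));
for x0 in (-35,0,35):
  for zl in [(125,175)]:
    m=(abs(R[...,0]-x0)<10)&(R[...,2]>zl[0])&(R[...,2]<zl[1])&(abs(R[...,1]-30)<50); y=R[...,1][m]; z=R[...,2][m]; o=np.argsort(y); print(x0,[(int(a),int(b)) for a,b in zip(y[o],z[o])][::8])
"
```

```text
t 13.8667 ee [479.7 -68.2 212. ] rack [-123.4   20.7  209. ] yaw -7.87 want -8.2 tooly [-0.016 -0.004 -1.   ] F [ 0.12  0.91 -0.95] w 0.5178985054745641
[ 0.1842583   0.10347868 -1.32522725]
-35 [(32, 148), (33, 150), (36, 153), (37, 150), (39, 151), (41, 150), (42, 127), (43, 154), (44, 153), (49, 142), (51, 157), (52, 158), (54, 150), (57, 147), (59, 151), (61, 155), (62, 148), (65, 151), (66, 149), (68, 149), (70, 148), (73, 152), (75, 154), (77, 159), (79, 162)]
0 [(24, 144), (27, 150), (29, 153), (31, 151), (33, 153), (35, 152), (37, 149), (40, 152), (42, 148), (43, 152), (43, 131), (48, 154), (50, 154), (52, 152), (54, 149), (55, 150), (58, 149), (60, 150), (62, 148), (63, 149), (65, 149), (67, 150), (69, 148), (71, 151), (73, 151), (76, 153), (78, 161), (79, 155)]
35 [(26, 147), (33, 150), (35, 147), (38, 151), (40, 154), (42, 140), (43, 154), (43, 134), (50, 156), (51, 156), (53, 149), (56, 150), (58, 149), (60, 147), (62, 152), (64, 153), (66, 148), (68, 147), (70, 151), (72, 152), (75, 153), (77, 158), (79, 154)]
```

jog_arm --steps '[{"dp": [0.15,0.105,-0.66],"claw": 0,"turn": [0,0,0]},{"dp": [0.15,0.105,-0.66],"turn": [0,0,0],"claw": 0},{"dp": [0.15,0.105,-0.66],"turn": [0,0,0],"claw": 0}]'

```text
t: 14.17
ee_pos: [494.3, -60.3, 157.3]
orientation: [-1.573, 0.12, -0.094]
ft_force: [-0.2, 0.0, 0.2]
width: 0.2
```

jog_arm --steps '[{"dp": [0.05,0,-0.6],"claw": 0,"turn": [0,0,0]},{"dp": [0.05,0,-0.66],"turn": [0,0,0],"claw": 0},{"dp": [0.05,0,-0.66],"turn": [0,0,0],"claw": 0},{"dp": [0.05,0,-0.66],"turn": [0,0,0],"claw": 0}]'

```text
t: 14.5
ee_pos: [498.7, -60.5, 104.6]
orientation: [-1.573, 0.121, -0.094]
ft_force: [-1.2, -1.0, -0.1]
width: 0.5
```

```bash
python3 -c "
from books import *
o=st(); print((toworld(-76,31,103)-o['ee_pos'])/80)"
```

```text
t 14.5 ee [498.7 -60.5 104.6] rack [-105.7   31.   101.6] yaw -7.84 want -8.2 tooly [-0.018 -0.004 -1.   ] F [-1.18 -0.97 -0.07] w 0.5297777315500427
[ 0.36754672 -0.05321333  0.01794178]
```

jog_arm --steps '[{"dp": [0.15,-0.022,0],"claw": 0,"turn": [0,0,0]},{"dp": [0.28,-0.04,0],"turn": [0,0,0],"claw": 0},{"dp": [0.34,-0.048,0],"turn": [0,0,0],"claw": 0},{"dp": [0.37,-0.053,0],"turn": [0,0,0],"claw": 0}]'

```text
t: 14.83
ee_pos: [530.4, -65.1, 106.0]
orientation: [-1.573, 0.119, -0.096]
ft_force: [-0.8, -0.1, 0.5]
width: 0.6
```

jog_arm --steps '[{"dp": [0.0125,-0.002,0],"claw": 0,"turn": [0,0,0]},{"dp": [0.025,-0.004,0],"turn": [0,0,0],"claw": 0}]'

```text
t: 15.0
ee_pos: [532.5, -65.5, 106.5]
orientation: [-1.573, 0.119, -0.097]
ft_force: [-1.7, -0.5, 0.7]
width: 0.1
```

jog_arm --steps '[{"dp": [0.0125,-0.002,0],"claw": 0,"turn": [0,0,0]},{"dp": [0.025,-0.004,0],"turn": [0,0,0],"claw": 0}]'

```text
t: 15.17
ee_pos: [534.0, -65.7, 106.5]
orientation: [-1.573, 0.119, -0.096]
ft_force: [-0.2, -0.1, 0.2]
width: 0.4
```

jog_arm --steps '[{"dp": [0.0125,-0.002,0],"claw": 0,"turn": [0,0,0]},{"dp": [0.0125,-0.002,0],"turn": [0,0,0],"claw": 0}]'

```text
t: 15.33
ee_pos: [534.9, -65.9, 106.5]
orientation: [-1.573, 0.12, -0.096]
ft_force: [-0.3, 0.5, -0.0]
width: 0.8
```

```bash
python3 -c "
from books import *
o=st(); "
```

```text
t 15.3333 ee [534.9 -65.9 106.5] rack [-69.2  30.9 103.5] yaw -7.85 want -8.2 tooly [-0.016 -0.004 -1.   ] F [-0.31  0.47 -0.04] w 0.7959994616376145
```

jog_arm --steps '[{"dp": [0.0125,-0.002,0],"claw": 0,"turn": [0,0,0]},{"dp": [0.0125,-0.002,0],"turn": [0,0,0],"claw": 0}]'

```text
t: 15.5
ee_pos: [535.7, -66.0, 106.4]
orientation: [-1.573, 0.12, -0.095]
ft_force: [-1.1, 0.8, 0.9]
width: 0.5
```

jog_arm --steps '[{"dp": [0.0125,-0.002,0],"claw": 0,"turn": [0,0,0]},{"dp": [0.0125,-0.002,0],"turn": [0,0,0],"claw": 0}]'

```text
t: 15.67
ee_pos: [535.7, -66.0, 106.4]
orientation: [-1.573, 0.122, -0.094]
ft_force: [-4.9, 1.1, 4.0]
width: 0.1
```

```bash
python3 -c "
from books import *
o=st(); "
```

```text
t 15.6667 ee [535.7 -66.  106.4] rack [-68.3  30.9 103.4] yaw -7.85 want -8.2 tooly [-0.018 -0.004 -1.   ] F [-4.89  1.14  3.96] w 0.125874985278928
```

jog_arm --steps '[{"dp": [-0.3,0.043,0],"claw": 0,"turn": [0,0,0]},{"dp": [-0.45,0.064,0],"turn": [0,0,0],"claw": 0},{"dp": [-0.45,0.064,0.5],"turn": [0,0,0],"claw": 0},{"dp": [-0.45,0.064,1],"turn": [0,0,0],"claw": 0},{"dp": [-0.45,0.064,1],"turn": [0,0,0],"claw": 0}]'

```text
t: 16.08
ee_pos: [504.0, -61.5, 192.6]
orientation: [-1.574, 0.113, -0.102]
ft_force: [0.8, -0.4, -0.2]
width: 0.4
```

jog_arm --steps '[{"dp": [0,-0.5,0.35],"claw": 0,"turn": [0,0,0]},{"dp": [0.66,-0.55,0.35],"turn": [0,0,0],"claw": 0},{"dp": [0.66,-0.55,0.35],"turn": [0,0,0],"claw": 0},{"dp": [0.66,-0.55,0.35],"turn": [0,0,0],"claw": 0}]'

```text
t: 16.42
ee_pos: [560.7, -106.8, 222.0]
orientation: [-1.575, 0.109, -0.107]
ft_force: [-1.2, 0.4, 0.6]
width: 0.5
```

jog_arm --steps '[{"dp": [0.66,-0.55,0],"claw": 0,"turn": [0,0,0]},{"dp": [0.66,-0.55,0],"turn": [0,0,0],"claw": 0},{"dp": [0.66,-0.55,0],"turn": [0,0,0],"claw": 0}]'

```text
t: 16.67
ee_pos: [616.5, -153.4, 221.5]
orientation: [-1.576, 0.108, -0.11]
ft_force: [0.2, -0.9, 1.2]
width: 0.7
```

```bash
python3 -c "
from books import *
o=st(); print((toworld(13,-32,100)-o['ee_pos'])/80)"
```

```text
t 16.6667 ee [ 616.5 -153.4  221.5] rack [ 24.1 -44.  218.5] yaw -7.96 want -8.2 tooly [ 0.001 -0.008 -1.   ] F [ 0.16 -0.88  1.19] w 0.6847073665328188
[-0.11612471  0.16892303 -1.48097276]
```

jog_arm --steps '[{"dp": [-0.06,0.1,-0.74],"claw": 0,"turn": [0,0,0]},{"dp": [-0.06,0.1,-0.74],"turn": [0,0,0],"claw": 0},{"dp": [-0.06,0.1,-0.74],"turn": [0,0,0],"claw": 0}]'

```text
t: 16.92
ee_pos: [607.3, -143.8, 157.1]
orientation: [-1.574, 0.115, -0.103]
ft_force: [-0.9, -0.6, 0.3]
width: 0.6
```

jog_arm --steps '[{"dp": [0,0.03,-0.7],"claw": 0,"turn": [0,0,0]},{"dp": [0,0.03,-0.73],"turn": [0,0,0],"claw": 0},{"dp": [0,0.03,-0.73],"turn": [0,0,0],"claw": 0},{"dp": [0,0.03,-0.73],"turn": [0,0,0],"claw": 0}]'

```text
t: 17.25
ee_pos: [606.6, -141.0, 98.7]
orientation: [-1.574, 0.116, -0.101]
ft_force: [0.6, 0.5, 0.5]
width: 0.6
```

```bash
python3 -c "
from books import *
o=st(); print((toworld(13,-12,100)-o['ee_pos'])/80)
d=grab('scene'); prof(d,[38,62,90,120])"
```

```text
t 17.25 ee [ 606.6 -141.    98.7] rack [ 12.6 -33.2  95.7] yaw -7.92 want -8.2 tooly [-0.01  -0.005 -1.   ] F [0.63 0.53 0.48] w 0.5657703735243925
[0.0434031  0.26166445 0.05365403]
38 113 x [-58. -57. -57. -38.  55.  60.  61.] z 149.8
62 81 x [-57. -57. -57. -34.  51.  54.  59.] z 149.2
90 101 x [-57. -56. -56. -29.  52.  60.  62.] z 154.3
120 129 x [-58. -58. -57. -39.  55.  61.  62.] z 159.0
```

jog_arm --steps '[{"dp": [0.015,0.12,0.05],"claw": 0,"turn": [0,0,0]},{"dp": [0.03,0.2,0.05],"turn": [0,0,0],"claw": 0},{"dp": [0.043,0.26,0.05],"turn": [0,0,0],"claw": 0},{"dp": [0.046,0.285,0.05],"turn": [0,0,0],"claw": 0},{"dp": [0.05,0.31,0.05],"turn": [0,0,0],"claw": 0},{"dp": [0.053,0.335,0.05],"turn": [0,0,0],"claw": 0},{"dp": [0.055,0.35,0.05],"turn": [0,0,0],"claw": 0}]'

```text
t: 17.88
ee_pos: [612.7, -113.7, 104.5]
orientation: [-1.575, 0.113, -0.104]
ft_force: [0.0, -3.2, 2.8]
width: 0.4
```

jog_arm --steps '[{"dp": [0.002,0.0125,0],"claw": 0,"turn": [0,0,0]},{"dp": [0.004,0.025,0],"turn": [0,0,0],"claw": 0}]'

```text
t: 18.05
ee_pos: [612.9, -112.1, 104.4]
orientation: [-1.575, 0.114, -0.104]
ft_force: [-1.1, -6.8, 2.0]
width: 0.9
```

```bash
python3 -c "
from books import *
o=st(); d=grab('scene'); prof(d,[38,62,90,120])"
```

```text
t 18.05 ee [ 612.9 -112.1  104.4] rack [ 14.7  -3.7 101.4] yaw -7.93 want -8.2 tooly [-0.007 -0.007 -1.   ] F [-1.08 -6.82  1.98] w 0.9020926373217292
38 77 x [-58. -57. -57. -38.  57.  59.  61.] z 149.2
62 89 x [-58. -57. -57. -33.  52.  57.  57.] z 149.6
90 110 x [-58. -57. -57. -30.  57.  61.  63.] z 154.3
120 127 x [-58. -57. -57. -29.  57.  61.  65.] z 159.4
```

Next, 1–2 mm steps while I watch the force.

jog_arm --steps '[{"dp": [0.002,0.0125,0],"claw": 0,"turn": [0,0,0]},{"dp": [0.004,0.025,0],"turn": [0,0,0],"claw": 0}]'

```text
t: 18.27
ee_pos: [613.1, -110.7, 104.4]
orientation: [-1.576, 0.114, -0.104]
ft_force: [-0.6, -7.3, 3.1]
width: 0.1
```

jog_arm --steps '[{"dp": [0.002,0.0125,0],"claw": 0,"turn": [0,0,0]},{"dp": [0.003,0.02,0],"turn": [0,0,0],"claw": 0}]'

```text
t: 18.43
ee_pos: [613.2, -110.0, 104.5]
orientation: [-1.577, 0.114, -0.104]
ft_force: [-0.9, -7.3, 2.4]
width: 0.6
```

```bash
python3 -c "
from books import *
o=st()"
```

```text
t 18.4333 ee [ 613.2 -110.   104.5] rack [ 14.7  -1.6 101.5] yaw -7.96 want -8.2 tooly [-0.007 -0.009 -1.   ] F [-0.88 -7.33  2.44] w 0.636452782177143
```

jog_arm --steps '[{"dp": [0.003,0.02,0],"claw": 0,"turn": [0,0,0]},{"dp": [0.006,0.04,0],"turn": [0,0,0],"claw": 0}]'

```text
t: 18.6
ee_pos: [613.4, -108.5, 104.5]
orientation: [-1.579, 0.114, -0.104]
ft_force: [-2.9, -19.4, 3.3]
width: 0.4
```

jog_arm --steps '[{"dp": [0.002,0.0125,0],"claw": 0,"turn": [0,0,0]},{"dp": [0.005,0.03,0],"turn": [0,0,0],"claw": 0}]'

```text
t: 18.77
ee_pos: [613.4, -108.5, 104.5]
orientation: [-1.583, 0.114, -0.103]
ft_force: [-3.7, -22.4, 2.7]
width: 0.7
```

```bash
python3 -c "
from books import *
o=st()
d=grab('scene'); im=d['img'][160:290,235:400,::-1]; cv2.imwrite('pics/s7c.png',cv2.resize(im,None,fx=4.6,fy=4.6,interpolation=cv2.INTER_CUBIC))
"
```

```text
t 18.7667 ee [ 613.4 -108.5  104.5] rack [ 1.470e+01 -1.000e-01  1.015e+02] yaw -7.91 want -8.2 tooly [-0.008 -0.014 -1.   ] F [ -3.66 -22.4    2.66] w 0.6999998700387078
```

View pics/s7c.png

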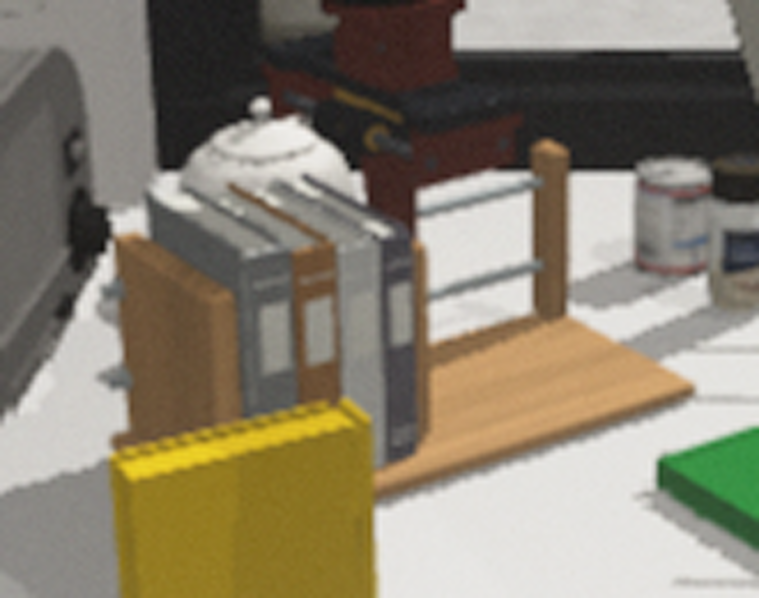

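jog_arm --steps '[{"dp": [-0.01,-0.06,0],"claw": 0,"turn": [0,0,0]},{"dp": [-0.04,-0.25,0],"claw": 0,"turn": [0,0,0]},{"dp": [-0.05,-0.35,0.4],"turn": [0,0,0],"claw": 0},{"dp": [-0.05,-0.35,1],"turn": [0,0,0],"claw": 0},{"dp": [-0.05,-0.35,1],"turn": [0,0,0],"claw": 0}]'

```text
t: 19.23
ee_pos: [612.2, -138.2, 190.2]
orientation: [-1.584, 0.109, -0.11]
ft_force: [1.2, 0.2, 0.1]
width: 0.8
```

jog_arm --steps '[{"dp": [0,-0.6,1],"claw": 0,"turn": [0,0,0]},{"dp": [0,-1,1],"claw": 0,"turn": [0,0,0]},{"dp": [0,-1,1],"turn": [0,0,0],"claw": 0},{"dp": [0,-1,1],"turn": [0,0,0],"claw": 0}]'

```text
t: 19.57
ee_pos: [614.5, -223.5, 275.7]
orientation: [-1.587, 0.105, -0.119]
ft_force: [0.0, -0.4, 0.7]
width: 0.5
```

jog_arm --steps '[{"dp": [0,-0.6,0],"claw": 0,"turn": [0,0,0]},{"dp": [0,-1,0],"claw": 0,"turn": [0,0,0]},{"dp": [0,-1,0],"turn": [0,0,0],"claw": 0},{"dp": [0,-1,0],"turn": [0,0,0],"claw": 0}]'

```text
t: 19.9
ee_pos: [613.7, -305.2, 274.5]
orientation: [-1.586, 0.108, -0.121]
ft_force: [-0.4, 0.6, 0.2]
width: 0.2
```

```bash
python3 -c "
from books import *
o=st()
d=grab('scene'); im=d['img'][160:290,235:400,::-1]; cv2.imwrite('pics/s8c.png',cv2.resize(im,None,fx=4.6,fy=4.6,interpolation=cv2.INTER_CUBIC)); prof(d,[20,38,62,90,120])
d=grab('top'); im=d['img'][140:280,255:425,::-1]; cv2.imwrite('pics/t8c.png',cv2.resize(im,None,fx=4.4,fy=4.2,interpolation=cv2.INTER_CUBIC)); R=prof(d,[20,38,62,90,120])
for x0 in (-30,0,30):
    m=(abs(R[...,0]-x0)<10)&(R[...,2]>20)&(R[...,2]<175)&(abs(R[...,1]-30)<50); y=R[...,1][m]; z=R[...,2][m]; o=np.argsort(y); print(x0,[(int(a),int(b)) for a,b in zip(y[o],z[o])][::6])
"
```

```text
t 19.9 ee [ 613.7 -305.2  274.5] rack [  43.1 -194.8  271.5] yaw -8.32 want -8.2 tooly [ 0.007 -0.018 -1.   ] F [-0.38  0.58  0.22] w 0.17004409542070498
20 11 x [-45. -45. -45. -41. -35. -34. -34.] z 135.4
38 112 x [-57. -57. -56. -15.  62.  63.  66.] z 149.4
62 103 x [-58. -57. -57. -24.  59.  61.  64.] z 149.3
90 115 x [-58. -58. -57. -26.  57.  62.  63.] z 154.2
120 118 x [-58. -57. -57. -29.  58.  62.  66.] z 159.3
20 264 x [-43. -42. -42.  12.  68.  71.  72.] z 138.0
38 314 x [-57. -56. -55.  -1.  58.  61.  63.] z 150.4
62 309 x [-56. -56. -55.  -3.  58.  62.  63.] z 149.8
90 315 x [-57. -56. -56.  -4.  58.  61.  63.] z 154.8
120 321 x [-57. -57. -56.  -6.  58.  61.  64.] z 160.1
-30 [(-3, 20), (14, 134), (15, 135), (16, 137), (18, 135), (19, 137), (20, 137), (22, 134), (23, 135), (25, 135), (26, 142), (27, 139), (31, 153), (32, 144), (33, 151), (34, 152), (36, 152), (37, 150), (39, 150), (40, 147), (41, 151), (43, 148), (44, 152), (45, 151), (47, 152), (48, 152), (50, 154), (52, 155), (53, 151), (55, 153), (56, 151), (58, 148), (59, 149), (61, 152), (62, 148), (63, 147), (65, 
[... 313 characters left out ...]
8), (45, 152), (46, 149), (48, 148), (50, 154), (52, 150), (54, 153), (55, 157), (56, 148), (58, 152), (60, 153), (61, 151), (62, 151), (63, 152), (65, 152), (67, 149), (68, 148), (70, 150), (72, 149), (73, 149), (75, 152), (76, 152), (78, 153)]
30 [(-17, 20), (14, 139), (16, 137), (18, 137), (20, 140), (21, 142), (23, 142), (24, 139), (26, 136), (27, 135), (32, 155), (33, 147), (34, 148), (35, 149), (38, 150), (39, 150), (40, 147), (43, 152), (44, 153), (46, 149), (47, 147), (48, 148), (51, 157), (52, 156), (54, 154), (55, 149), (56, 149), (58, 147), (59, 152), (61, 146), (62, 151), (64, 151), (65, 145), (67, 151), (68, 148), (70, 149), (72, 153), (73, 149), (75, 151), (76, 151), (78, 156)]
```

View pics/s8c.png

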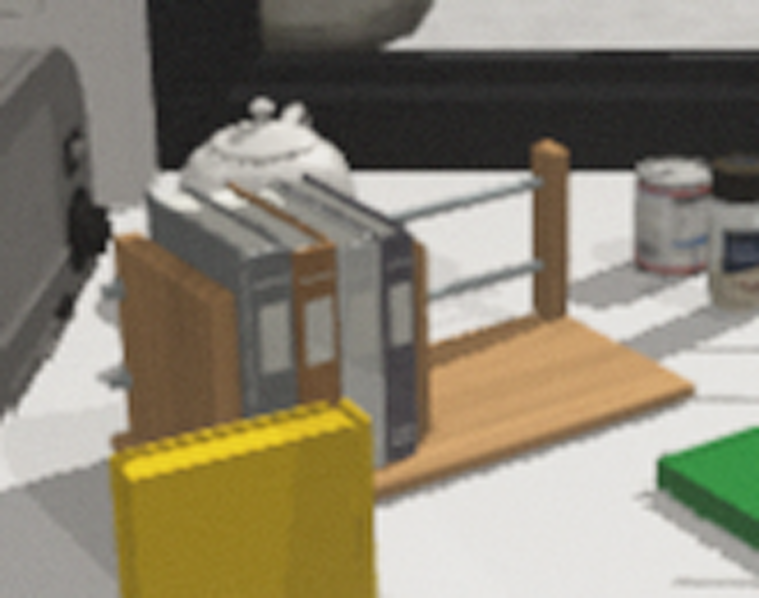

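View pics/t8c.png

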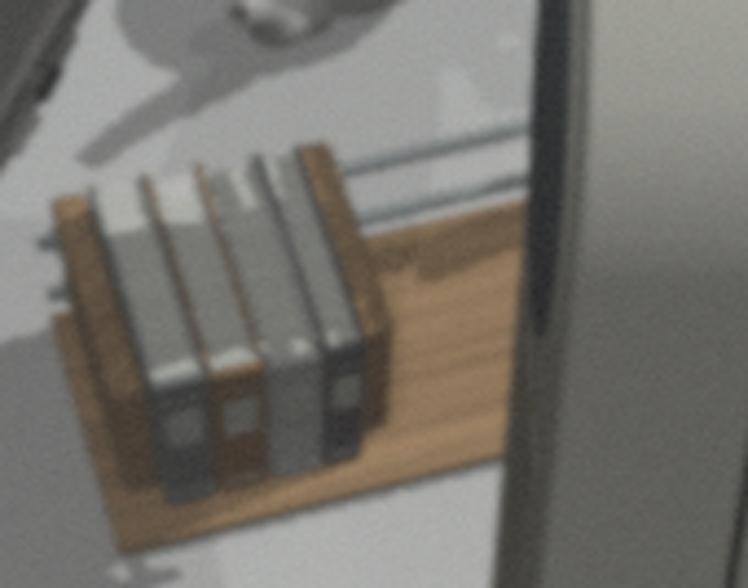

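```bash
python3 -c "
from books import *
d=grab('scene'); a=cv2.imread('pics/scene0.png').astype(int); b=d['img'][...,::-1].astype(int); df=abs(a-b).max(2)
for n,(x0,x1,y0,y1) in dict(mug=(165,217,287,345),tinjar=(370,405,192,228),garlic=(418,442,218,238),yellow=(258,320,248,325),green=(375,450,246,285)).items(): print(n,(df[y0:y1,x0:x1]>40).mean().round(3))
st(); print(ctrl.close_job())"
```

```text
mug 0.202
tinjar 0.0
garlic 1.0
yellow 0.022
green 0.278
t 20.05 ee [ 614.2 -302.2  274.8] rack [  43.1 -191.7  271.8] yaw -8.11 want -8.2 tooly [ 0.007 -0.018 -1.   ] F [-0.86  0.06 -0.53] w 0.2092520551740717
the job is handed in; nothing more can be done
None
```

I handed the job in at t ≈ 20 s of the 64 s allowed, with the three protruding books pushed back and the row closed up. I used only the closed fingertips and did not grip or lift anything.

**What I did:** I pushed the tall, middle and short books back one at a time until each stopped firmly against the rods, with contact forces of about 7–13 N. I then slid the end along until the slumped book stood almost upright. That book was about 3 mm forward, so I pushed it back to the rods while the row was still loose. Finally I pushed the end until it stalled at about 22 N.

**Last checks, with the arm clear:**
- **Books back:** all four book fronts sit within about 1 mm of each other, at rack x ≈ -57 mm, where about -58 means back at the rods.
- **Row snug:** the sliding end's inner face is at rack y ≈ 28–29 mm, which is q ≈ 0.113–0.114 against the 0.114 expected. No gap shows in either view.
- **Slumped book:** it stands upright in both views.

**Checks that were incomplete or did not match:**
- **Tin and spice jar:** no pixel change from the start.
- **Yellow look-alike:** only about 2% changed.
- **Mug and green look-alike:** 20% and 28% of their pixels changed. I put this down to the arm's moved shadow and to the arm blocking the view, and did not check further. The mug is at the same pixels in an earlier full picture, and the arm went near neither.
- **Garlic:** I could not confirm it, because the arm hid it in the last scene picture. My moves did not go near it.

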